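Clip the punching template onto the leather jig

TASK

Fit the metal hole-punching template onto the punching jig, handle up: hold it tilted, hook its tongue under the jig's steel lip, then swing the other end down and press it until it snaps under the spring catch and lies flat on the bed. Then let go of it; leave the bowl, wallets, hammer and eraser where they are.

Things in the scene. Friction and masses are not known exactly. Their poses are not given: they have to be found in the camera images.
- template: Template: flat aluminium plate 5 mm thick, 0.18 to 0.35 kg, lying on the table at first, block handle up. Main plate 125 mm long (x -50 to +75) and 100 mm wide (y); at its -x end a tongue 64 mm wide sticks out 25 mm more (x -75 to -50). Origin: underside, middle of the whole 150 mm length; z up through the handle.
- handle (a point): Top of the template's wooden block handle, in its middle: template x = +20, y = 0, z = 39 mm; same axes as the template. The handle is 14 mm thick along x, 60 mm long along y and stands 34 mm above the plate.
- tongue_tip (a point): Middle of the tongue's end edge, on the template's underside (template x = -75 mm, y = 0, z = 0); same axes as the template.
- free_edge (a point): Middle of the template's opposite, plain end edge, on the underside (template x = +75 mm, y = 0, z = 0); same axes.
- jig: Punching jig fixed to the table: plywood base 230 x 160 mm (x -100 to +130), brown bed with its top at z = 20 mm. Origin on the table under the bed's middle; x runs from the lip end to the catch end, z up. The lip and catch bar the template from going in level. Seated, the template has the jig's axes, its origin at x -2 to +4 mm, y within 4 mm, z = 20 mm.
- lip_mouth (a point): Point on the bed below the lip's edge, mid-width (jig x -57, y 0, z 20 mm); jig axes. The steel lip overhangs from here 20 mm back to a stop wall (inner face jig x -77); underside 12 mm, top 16 mm (wall 19) above the bed; an upturned flare reaches forward to x -47, 22 mm above the bed. The slot is 74 mm wide (pillars at y +-37, x -77 to -57): only the tongue fits.
- catch_tip (a point): Tip of the catch's nose at rest (jig x 70, y 0, z 29 mm), fixed to the jig; jig axes. The nose is a 50-degree ramp 32 mm wide rising to x 80, z 40; behind it a housing, x 84 to 106, y +-23, top z 45 mm. Beside it two end stops 4 mm above the bed, faces at x 79. Two side guides, x 35 to 65, inner faces y +-54, flared outward above, 15 mm above the bed.
- catch (a joint): Spring catch, m: 0 = at rest, sticking out over the bed. It slides back along jig +x (at most 0.012) as the template's plain end is pressed down past it, then springs back to 0 above it. Unpressed, the template rests on the ramp, plain end about 14 mm above the bed, tilted 0.09 rad. Pressing within 25 mm of the plain end takes 5 to 8 N.
- tin: Bystander: steel bowl, 100 mm across, 55 mm high; origin centre of its underside.
- cards: Bystander: stack of black wallets, 90 x 120 mm, 28 mm high; origin centre of its underside.
- hammer: Bystander: hammer lying on the table; origin centre of its underside.
- eraser: Bystander: pale eraser block, 50 x 30 x 22 mm; origin centre of its underside.

How it is judged (in metres and radians):
On the way:
1. the tongue is hooked under the lip while the template is still tilted (x of tongue_tip in the frame of jig between -0.082 and -0.062 m and z of tongue_tip in the frame of jig between 0.015 and 0.03 m and angle between template's own z axis and vertical between 0.05 and 0.6 rad), for 0.1 s.
At the end, for the whole second after the job is handed in: the template lies at rest on the jig's bed, handle up: tongue tip at least 10 mm under the lip, both ends within 3.5 mm of the bed, tilt under 0.04 rad, turned under 0.15 rad from the jig, catch sprung back over the plain end (under 3 mm) (x of tongue_tip in the frame of jig between -0.08 and -0.067 m and z of each of tongue_tip, free_edge in the frame of jig below 0.0235 m and z of free_edge in the frame of jig above 0.017 m and angle between template's own z axis and vertical below 0.04 rad and angle between the x axis of template and the x axis of jig, either way round below 0.15 rad and value of joint catch below 0.003 m and linear speed of template below 0.01 m/s); the robot touches nothing.
It fails at once if the tin bowl is shoved or lifted more than 30 mm from its place (distance of tin from where it was at the start of the episode above 0.03 m).
It fails at once if the stack of black card wallets is shoved or lifted more than 30 mm from its place (distance of cards from where it was at the start of the episode above 0.03 m).
It fails at once if the hammer is shoved or lifted more than 30 mm from its place (distance of hammer from where it was at the start of the episode above 0.03 m).
It fails at once if the eraser block is shoved or lifted more than 30 mm from its place (distance of eraser from where it was at the start of the episode above 0.03 m).
It also fails if it takes over 51 s, if anything falls off the work surface, if the arm or the gripper's body presses on something with over 40 N, if the wrist force passes 120 N, or if a joint passes its speed limit or range.

ROBOT

A 6-joint arm with a two-finger parallel gripper is mounted at the origin on the work surface. World frame = base frame: x ahead of the robot, y to its left, z up, the work surface at z = 0. Lengths are in m, angles in degrees, forces in N, time in s.
With the tool pointing down it reaches from about 0.25 to 0.775 m from the base axis. Payload 4 kg.
Tool frame: the origin (TCP) lies midway between the tips of the shut fingers; the grasp point (between the pads) lies 19 mm behind it (grip_depth is the distance from the TCP to the grasp point, in m); z points along the fingers, y is the line along which they close (so a half turn about z gives the same grasp; the last joint's range is limited). The gripper opens to 94 mm and grips with 3 to 60 N. Pads are 16 mm wide; open, the fingers measure 119 mm over their backs; the gripper's body (75 mm by 177 mm) begins 78 mm behind the grasp point.
Start: joints at [67.317, 4.996, 78.535, -0, 96.463, -5.907], TCP at [0.159, 0.527, 0.169] pointing down, gripper open.
Joint ranges: [-177.83, 177.83], [-43.37, 116.18], [15.69, 146.23], [-61.86, 241.86], [9.47, 152.12], [-147.06, 147.06]. Speed limits (degrees/s): [159.86, 159.86, 180, 180, 180, 180].

INTERFACE

Orientations are given as a 3x3 rotation matrix whose columns are the frame's x, y, z axes.
In Python, from bench import * gives the robot as it stands. The module is installed in compiled form; this text tells all that it offers.
- The arm moves only by the tool drive_tool, never from a script. Its argument "targets" is a list of rows, each a list of 5 numbers: the gripper command: -1 is shut, 1 is fully open, values between are in proportion, then the shift along the tool's x, y, z scaled (see below), then the turn about the tool's z scaled (see below). In form: [[claw, tx, ty, tz, spin], ...]. A call has 1 to 20 rows; each row is the pose to reach, as a shift and turn from the pose commanded when the call began, along the tool's axes at that moment; what a row does not reach only later rows make up. The controller multiplies each number of a shift by 0.4 m and each number of a turn by 2 rad. A row lasts 1/8 s, in which the tool goes at most 62.5 mm and 10.7 degrees, less where a joint would pass 70% of its speed; a pose out of reach is approached as far as the arm can. A call with a number of a shift or a turn outside -1 to 1 is refused whole. A call with a gripper value outside its range is refused whole. The fingers move at their own pace and stop on an object; "force" is the grip in N (left out, the last holds). Time passes only in rows, so rows that repeat a pose let the fingers close. It gives the time, the measured TCP pose, the force, the opening and the grip force at its end, in the units of the state.
- sense(): the state, without advancing time (a new reading comes with each control period).
- read_camera(name): name is "side" or "top"; returns the picture (420x560x3 uint8, blue, green, red); there is no depth.
- camera_model(name): a dict with "K" (3x3 intrinsics, pixels), "xyz" and "orientation" of the camera in the world. Camera axes: x right, y down, z forward; pixel columns grow to the right and rows downward; lengths in m; the calibration is good to about 2 mm. A picture is of the moment at which its call begins. camera_model takes no time and is no camera call.
- close_job(): hands the job in; it is judged then, once.
The state is a dict: "clock": time; "joints": joint angles; "joint_velocities": joint speeds; "joint_torque": joint torques, N m; "tool_pos": TCP position; "tcp_rot": TCP orientation; "wrist_force": force on the tool from outside, world axes, zero at the start; "moment": the same for the moment, N m; "gripper_width": finger opening in m; "finger_force": force on a finger pad.
Only numpy, scipy, OpenCV 4.12 (cv2) and the standard library are available. Lean on these libraries where they do the work, as an engineer would, in place of code of your own. Each camera call takes 0.05 s, during which the arm holds its last target. There are 200 camera calls.

## Working session

There is one attempt and no reset: what is moved stays moved. The work goes in short steps, Python scripts to look and compute and a tool call to move; the robot and the scene stay as the last step left them, time stands still between calls to the robot, and variables do not carry over. Pictures are saved under pics/ and viewed, at most 10 in all, crops included, and the job is handed in when it is done.

Besides the shell and the picture viewer there is one more tool, called as name([rows], argument=value, ...), one row to a line, values as JSON. drive_tool: Moves the arm, as the interface text tells. Shifts and turns lie within -1 to 1; 1 stands for 0.4 m of shift or 2 rad of turn. Its arguments: {"type":"object","properties":{"targets":{"type":"array"},"force":{"type":"number"}},"required":["targets"]}

```bash
mkdir -p pics; python3 - <<'E'
from bench import *
import cv2,numpy as np
for n in("top","side"):
    cv2.imwrite(f"pics/{n}0.png",read_camera(n)); m=camera_model(n); print(n,m)
s=sense();print(s)
E
```

```text
top {'K': array([[508.77460192,   0.        , 278.28968975],
       [  0.        , 508.77460192, 209.73773431],
       [  0.        ,   0.        ,   1.        ]]), 'xyz': array([ 0.39281565, -0.01521071,  1.64900172]), 'orientation': array([[ 0.01934466, -0.99185463,  0.12589751],
       [-0.9997879 , -0.01830025,  0.00944716],
       [-0.00706625, -0.12605356, -0.99199827]])}
side {'K': array([[403.87881582,   0.        , 280.30517713],
       [  0.        , 403.87881582, 213.76160864],
       [  0.        ,   0.        ,   1.        ]]), 'xyz': array([0.46566856, 0.75767216, 0.82959668]), 'orientation': array([[-0.98062279, -0.14196465,  0.13499995],
       [-0.19581005,  0.68876765, -0.69803835],
       [ 0.00611317, -0.71094666, -0.70321936]])}
{'clock': 0.1, 'joints': array([ 6.73175263e+01,  5.03604533e+00,  7.86147508e+01, -1.47427630e-03,
        9.64622616e+01, -5.90748118e+00]), 'joint_velocities': array([-0.04765555, -0.04153402, -0.21964859,  0.04450939,  0.02057923,
       -0.08745905]), 'joint_torque': array([ 1.88536636e-03, -3.41253591e+01, -3.03299975e+01,  7.19367270e-02,
        3.03439703e-02, -8.76087938e-05]), 'tool_pos': array([0.15853825, 0.52607325, 0.16782193]), 'tcp_rot': array([[-9.57444664e-01,  2.88615959e-01, -7.37333928e-04],
       [ 2.88616847e-01,  9.57442931e-01, -1.83047072e-03],
       [ 1.77652094e-04, -1.96538142e-03, -9.99998053e-01]]), 'wrist_force': array([-0.0010363 ,  0.68772999, -0.50964434]), 'moment': array([0.04968205, 0.0009442 , 0.03227233]), 'finger_force': 0.0, 'gripper_width': 0.09415891161413087}
```

View pics/top0.png

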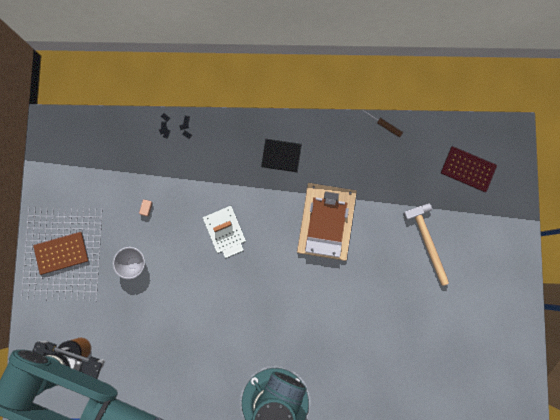

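View pics/side0.png

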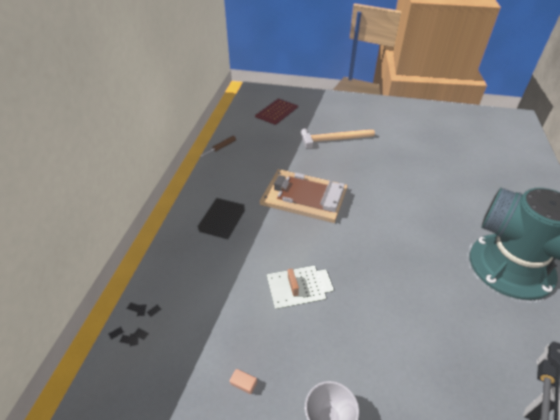

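The top view shows the template near (225,232), with its tongue toward (235,252). The jig is near (327,224), with the lip at the bottom (325,247) and the catch at the top (331,199). The side view shows the template at (298,287) and the jig at (307,195). I'll look closer.

```bash
python3 - <<'E'
import cv2,numpy as np
t=cv2.imread("pics/top0.png");s=cv2.imread("pics/side0.png")
def z(i,x,y,w,h,f):return cv2.resize(i[y:y+h,x:x+w],None,fx=f,fy=f,interpolation=cv2.INTER_CUBIC)
a=np.hstack([z(t,195,180,60,90,5),z(t,290,180,75,90,5)])   # 300+375 x450
cv2.imwrite("pics/c1.png",a)
b=np.hstack([z(s,260,255,80,60,5),z(s,255,162,95,60,4.0) if 0 else z(s,258,165,78,60,5)])
b=np.hstack([z(s,255,255,85,65,4.5),z(s,258,162,92,65,4.5)]);print(b.shape)
cv2.imwrite("pics/c2.png",b)
for n,i,p in(("top",t,[(215,220),(222,227),(320,215),(322,245),(302,225)]),("side",s,[(280,290),(293,284),(310,190),(334,195),(300,208)])):
    h=cv2.cvtColor(i,cv2.COLOR_BGR2HSV)
    print(n,[h[y,x].tolist() for x,y in p])
E
```

```text
(292, 796, 3)
top [[83, 4, 235], [11, 131, 171], [10, 141, 130], [120, 10, 219], [16, 82, 214]]
side [[45, 4, 232], [10, 102, 205], [7, 94, 144], [145, 7, 206], [16, 79, 217]]
```

View pics/c1.png

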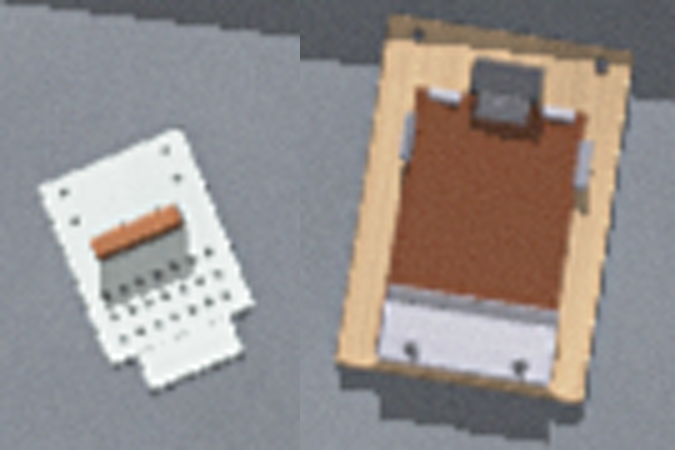

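View pics/c2.png

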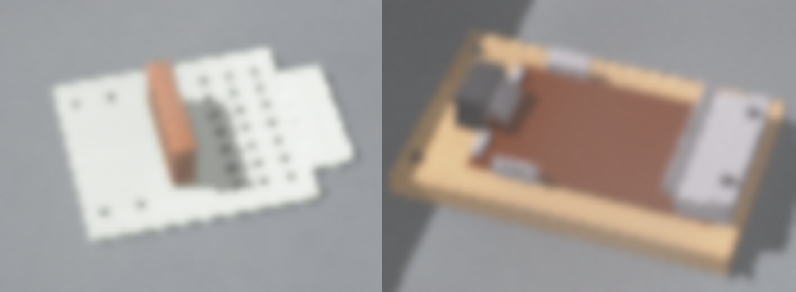

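The crops show clear corners: six on the template plate in each view, plus the jig's base and housing corners. I'll fit planar poses to these points by ray casting.

```bash
cat > h.py <<'E'
from bench import *
import cv2,numpy as np
from scipy.optimize import least_squares
def proj(n,P):
    m=camera_model(n);R=np.array(m["orientation"]);c=(np.array(P)-m["xyz"])@R
    q=c@np.array(m["K"]).T;return q[:,:2]/q[:,2:]
def place(p,L):
    x,y,a=p[:3];c,s=np.cos(a),np.sin(a);L=np.array(L,float)
    return np.c_[x+c*L[:,0]-s*L[:,1],y+s*L[:,0]+c*L[:,1],L[:,2]]
E
python3 - <<'E'
from h import *
tp=np.array([[75,50],[75,-50],[-50,-50],[-50,50],[-75,-32],[-75,32]])/1e3
tp=np.c_[tp,np.full(6,.005)]
T=np.array([(38,187),(183,127),(255,303),(112,363),(243,352),(153,390)])/5+[194.6,179.6]
S=np.array([(90,240),(53,87),(270,47),(318,198),(322,66),(353,160)])/4.5+[254.6,254.6]
f=lambda p:np.r_[(proj("top",place(p,tp))-T).ravel(),(proj("side",place(p,tp))-S).ravel()]
r=least_squares(f,[.36,.15,.3]);print("tmpl",r.x,np.degrees(r.x[2]));print(r.fun.round(1))
print("handle",place(r.x,[[.02,0,.039]]))
J=np.array([(90,42),(330,65),(283,402),(37,360)])/5+[289.6,179.6]
Jh=np.array([(173,58),(245,70)])/5+[289.6,179.6]
Sj=np.array([(485,35),(783,103)])-[382.5,0];Sj=Sj/4.5+[257.6,161.6]
def g(p):
    z=p[3];b=np.array([[.13,.08,z],[.13,-.08,z],[-.1,-.08,z],[-.1,.08,z]])
    hh=[[.106,.023,.045],[.106,-.023,.045]]
    return np.r_[(proj("top",place(p,b))-J).ravel(),(proj("top",place(p,hh))-Jh).ravel(),(proj("side",place(p,b[1:3]))-Sj).ravel()]
r=least_squares(g,[.4,-.15,-.15,.02]);print("jig",r.x,np.degrees(r.x[2]));print(r.fun.round(1))
p=r.x
# predicted lip outline in both views for check
for n in("top","side"):print(n,proj(n,place(p,[[-.047,.037,.042],[-.047,-.037,.042],[-.077,.037,.039],[-.077,-.037,.039],[.084,.023,.045],[.084,-.023,.045]])).round(1).tolist())
E
```

```text
tmpl [0.52628314 0.17209337 0.4138559 ] 23.71219660927818
[-0.1 -0.5 -0.6 -0.3 -0.6 -0.1 -0.7 -0.2 -0.5 -0.6 -0.9 -0.6  0.5 -0.8
  0.5 -0.4  0.   0.2  0.7 -1.  -0.2 -0.1  0.6 -0.5]
handle [[0.54459468 0.18013622 0.039     ]]
jig [ 0.54834516 -0.15515658 -0.13157895  0.01067732] -7.538918515808414
[-0.2 -4.2  0.4 -1.5  0.3  1.2  0.1  2.1  0.3  0.7  0.2  0.4 -1.5  0.7
  2.3  0.9]
top [[313.3, 238.7], [336.5, 242.2], [311.9, 248.1], [335.1, 251.7], [323.6, 198.6], [337.9, 200.8]]
side [[323.7, 198.2], [329.9, 182.5], [333.8, 201.2], [339.5, 185.4], [282.3, 184.6], [287.1, 175.4]]
```

```bash
python3 - <<'E'
from h import *
J=np.array([(88,17),(332,52),(283,402),(37,362)])/5+[289.6,179.6]
Jh=np.array([(173,58),(245,70)])/5+[289.6,179.6]
Sj=np.array([(483,33),(783,103)])-[382.5,0];Sj=Sj/4.5+[257.6,161.6]
def g(p):
    z=p[3];b=np.array([[.13,.08,z],[.13,-.08,z],[-.1,-.08,z],[-.1,.08,z]])
    hh=[[.106,.023,.045],[.106,-.023,.045]]
    return np.r_[(proj("top",place(p,b))-J).ravel(),(proj("top",place(p,hh))-Jh).ravel(),(proj("side",place(p,b[1:3]))-Sj).ravel()]
r=least_squares(g,[.55,-.15,-.13,.012]);print("jig",r.x,np.degrees(r.x[2]));print(r.fun.round(1))
p=r.x
L=[[-.047,.037,.042],[-.047,-.037,.042],[-.077,.037,.039],[-.077,-.037,.039],[.084,.023,.045],[.084,-.023,.045]]
print((( proj("top",place(p,L))-[289.6,179.6])*5+[300,0]).round().tolist())
print((( proj("side",place(p,L))-[257.6,161.6])*4.5+[382,0]).round().tolist())
print(place(p,[[-.057,0,.02],[.07,0,.029]]))
# tool yaw: angle of tool y axis / closing axis
s=sense();R=s["tcp_rot"];print("yaw of tool x",np.degrees(np.arctan2(R[1,0],R[0,0])),"y",np.degrees(np.arctan2(R[1,1],R[0,1])))
d=np.array([.5446,.1801,.014])-s["tool_pos"];print("to grasp in tool axes/0.4",R.T@d/.4)
E
```

```text
jig [ 0.55128658 -0.1542367  -0.13795571  0.01456505] -7.904279998311592
[ 0.2 -0.4  0.1  0.2 -0.   0.4 -0.3  0.5  0.2 -0.2  0.1 -0.4 -1.7  0.1
  1.6  0.1]
[[417.0, 290.0], [533.0, 309.0], [409.0, 338.0], [525.0, 356.0], [469.0, 91.0], [541.0, 102.0]]
[[674.0, 165.0], [703.0, 95.0], [719.0, 179.0], [746.0, 108.0], [489.0, 103.0], [511.0, 62.0]]
[[ 0.49482813 -0.14639814  0.02      ]
 [ 0.62062153 -0.163863    0.029     ]]
yaw of tool x 163.2248329753746 y 73.22485298047123
to grasp in tool axes/0.4 [-1.1737845  -0.54880935  0.38542568]
```

drive_tool([
  [1, -0.58, -0.27, 0, -0.353],
  [1, -0.58, -0.27, 0, -0.353],
  [1, -0.58, -0.27, 0, -0.353],
  [1, -0.58, -0.27, 0, -0.353],
  [1, -0.58, -0.27, 0, -0.353],
  [1, -0.58, -0.27, 0, -0.353],
  [1, -0.58, -0.27, 0, -0.353],
], force=20)

```text
clock: 0.98
tool_pos: [0.3491, 0.3565, 0.1686]
tcp_rot: [[-0.916, -0.401, -0.001], [-0.401, 0.916, 0.0], [0.001, 0.001, -1.0]]
wrist_force: [-0.2, 0.5, 0.7]
gripper_width: 0.0941
finger_force: 0.0
```

```bash
cat > go.py <<'E'
from h import *
import sys
t=np.array([float(v) for v in sys.argv[1:4]]);yy=float(sys.argv[4])
s=sense();R=np.array(s["tcp_rot"]);y=np.degrees(np.arctan2(R[1,1],R[0,1]))
print("clk",round(s["clock"],2),"tcp",s["tool_pos"].round(4),"yawy",y.round(2),"w",s["gripper_width"],"F",s["wrist_force"].round(1),"ff",s["finger_force"])
print("cmd",(R.T@(t-s["tool_pos"])/.4).round(4),"spin",round(-np.radians(yy-y)/2,4))
E
python3 go.py .5446 .1801 .09 113.7
```

```text
clk 0.97 tcp [0.3491 0.3565 0.1686] yawy 113.66 w 0.09412665594675163 F [-0.2  0.5  0.7] ff 0.0
cmd [-0.2708 -0.6003  0.1958] spin -0.0003
```

drive_tool([
  [1, -0.271, -0.6, 0.15, 0],
  [1, -0.271, -0.6, 0.15, 0],
  [1, -0.271, -0.6, 0.15, 0],
  [1, -0.271, -0.6, 0.15, 0],
  [1, -0.271, -0.6, 0.15, 0],
  [1, -0.271, -0.6, 0.2, 0],
  [1, -0.271, -0.6, 0.27, 0],
  [1, -0.271, -0.6, 0.34, 0],
  [1, -0.271, -0.6, 0.385, 0],
  [1, -0.271, -0.6, 0.385, 0],
  [1, -0.271, -0.6, 0.385, 0],
])

```text
clock: 2.35
tool_pos: [0.5461, 0.1807, 0.0162]
tcp_rot: [[-0.916, -0.402, 0.002], [-0.402, 0.916, 0.001], [-0.002, -0.0, -1.0]]
wrist_force: [-0.7, 0.2, 0.1]
gripper_width: 0.0939
finger_force: 0.0
```

```bash
python3 go.py .5446 .1801 .014 113.7
```

```text
clk 2.35 tcp [0.5461 0.1807 0.0162] yawy 113.72 w 0.09390068627756684 F [-0.7  0.2  0.1] ff 0.0
cmd [0.0041 0.     0.0055] spin 0.0001
```

drive_tool([
  [0.0, 0.004, 0, 0.004, 0],
  [-1, 0.004, 0, 0.004, 0],
  [-1, 0.004, 0, 0.004, 0],
  [-1, 0.004, 0, 0.004, 0],
  [-1, 0.004, 0, 0.004, 0],
  [-1, 0.004, 0, 0.004, 0],
  [-1, 0.004, 0, 0.004, 0],
  [-1, 0.004, 0, -0.03, 0],
  [-1, 0.004, 0, -0.07, 0],
  [-1, 0.004, 0, -0.12, 0],
  [-1, 0.004, 0, -0.2, 0],
  [-1, 0.004, 0, -0.2, 0],
], force=6)

```text
clock: 3.85
tool_pos: [0.5467, 0.18, 0.0996]
tcp_rot: [[-0.916, -0.402, 0.009], [-0.402, 0.916, 0.002], [-0.009, -0.002, -1.0]]
wrist_force: [-0.3, 0.0, -0.3]
gripper_width: 0.0002
finger_force: 0.0
```

```bash
python3 go.py .5446 .1801 .014 113.7; python3 - <<'E'
from h import *
s=read_camera("side");t=read_camera("top")
z=lambda i,x,y,w,h,f:cv2.resize(i[y:y+h,x:x+w],None,fx=f,fy=f,interpolation=cv2.INTER_CUBIC)
cv2.imwrite("pics/l1.png",np.hstack([z(s,230,215,150,120,3),z(t,180,170,100,120,3)]))
E
```

```text
clk 3.85 tcp [0.5467 0.18   0.0996] yawy 113.68 w 0.00024242342306682915 F [-0.3  0.  -0.3] ff 0.0
cmd [0.0066 0.0028 0.2141] spin -0.0002
```

View pics/l1.png

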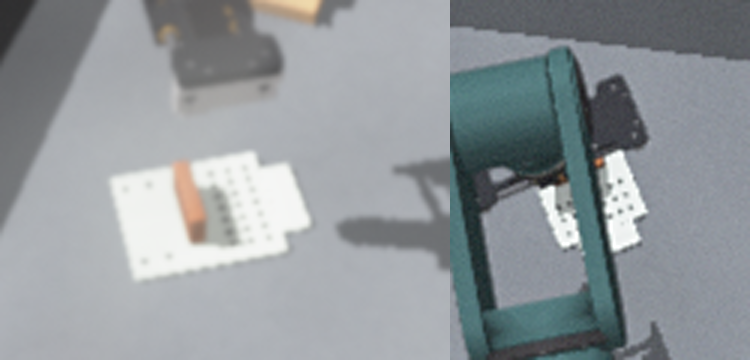

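The side view shows the template still flat on the table, with its handle at about (293,283) and the gripper above it and shut. The grasp failed. I'll check where the TCP projects and the template's current pose.

```bash
python3 - <<'E'
from h import *
s=sense();p=np.array(s["tool_pos"]);R=np.array(s["tcp_rot"])
print(((proj("side",[p,p-R[:,2]*.1])-[230,215])*3).round(),((proj("top",[p,p-R[:,2]*.1])-[180,170])*3+[450,0]).round())
H=place([.5263,.1721,.4139],[[.02,.03,.039],[.02,-.03,.039],[.02,0,.039],[.075,.05,.005],[-.075,.032,.005],[.075,-.05,.005]])
print(((proj("side",H)-[230,215])*3).round().tolist());print(((proj("top",H)-[180,170])*3+[450,0]).round().tolist())
E
```

```text
[[192. 143.]
 [197.  55.]] [[568. 160.]
 [556. 150.]]
[[199.0, 218.0], [181.0, 158.0], [189.0, 188.0], [135.0, 276.0], [311.0, 224.0], [111.0, 176.0]]
[[548.0, 176.0], [600.0, 154.0], [574.0, 165.0], [516.0, 139.0], [583.0, 261.0], [602.0, 104.0]]
```

drive_tool([
  [1, 0.006, 0.002, 0, 0],
  [1, 0.006, 0.002, 0, 0],
  [1, 0.006, 0.002, 0, 0],
  [1, 0.006, 0.002, 0, 0],
  [1, 0.006, 0.002, 0, 0],
  [1, 0.006, 0.002, 0, 0],
  [1, 0.006, 0.002, 0.08, 0],
  [1, 0.006, 0.002, 0.15, 0],
  [1, 0.006, 0.002, 0.21, 0],
  [1, 0.006, 0.002, 0.215, 0],
  [-1, 0.006, 0.002, 0.215, 0],
  [-1, 0.006, 0.002, 0.215, 0],
  [-1, 0.006, 0.002, 0.215, 0],
  [-1, 0.006, 0.002, 0.215, 0],
  [-1, 0.006, 0.002, 0.215, 0],
  [-1, 0.006, 0.002, 0.215, 0],
  [-1, 0.006, 0.002, 0.215, 0],
  [-1, 0.006, 0.002, 0.215, 0],
], force=20)

```text
clock: 6.2
tool_pos: [0.5414, 0.1791, 0.0088]
tcp_rot: [[-0.916, -0.402, -0.0], [-0.402, 0.916, 0.0], [0.0, 0.0, -1.0]]
wrist_force: [0.1, 0.4, -0.6]
gripper_width: 0.0171
finger_force: 0.0
```

```bash
python3 go.py .5446 .1801 .014 113.7; python3 - <<'E'
from h import *
s=read_camera("side");t=read_camera("top")
z=lambda i,x,y,w,h,f:cv2.resize(i[y:y+h,x:x+w],None,fx=f,fy=f,interpolation=cv2.INTER_CUBIC)
cv2.imwrite("pics/l2.png",np.hstack([z(s,240,230,110,90,4),z(t,190,180,80,90,4)]))
E
```

```text
clk 6.2 tcp [0.5414 0.1791 0.0088] yawy 113.68 w 0.01712833773762493 F [ 0.1  0.4 -0.6] ff 0.0
cmd [-0.0084 -0.0009 -0.0129] spin -0.0002
```

View pics/l2.png

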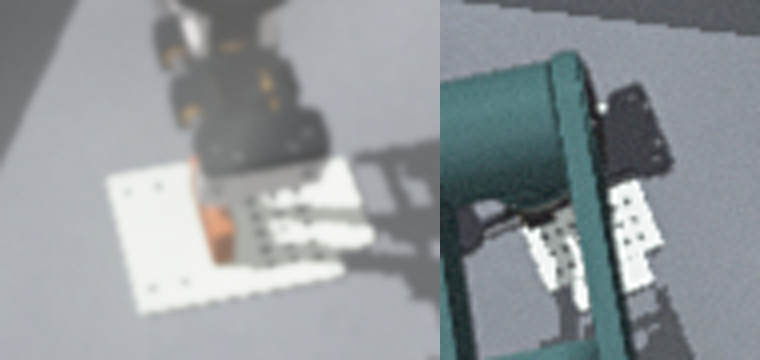

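The side view shows the gripper body at about (265,180) in the crop, on the tongue side of the handle (215,225). The fingers are closing beside the handle. I'll compare this with where the body should project.

```bash
python3 - <<'E'
from h import *
s=sense();p=np.array(s["tool_pos"]);R=np.array(s["tcp_rot"])
for zz in(-.097,):
  C=[p+R@[a,b,zz] for a in(-.0375,.0375) for b in(-.0885,.0885)]
  print("side",((proj("side",C)-[240,230])*4).round().tolist());print("top",((proj("top",C)-[190,180])*4+[440,0]).round().tolist())
H=place([.5263,.1721,.4139],[[.02,.03,.039],[.02,-.03,.039],[.02,.03,.005]])
print(((proj("side",H)-[240,230])*4).round().tolist())
# flange check: simple joint data
print(s["joints"].round(2))
E
```

```text
side [[127.0, 17.0], [193.0, 259.0], [247.0, -1.0], [329.0, 234.0]]
top [[645.0, 87.0], [430.0, 175.0], [682.0, 177.0], [466.0, 266.0]]
[[225.0, 231.0], [201.0, 151.0], [223.0, 264.0]]
[  12.61   12.39   88.71    0.     78.9  -101.07]
```

drive_tool([
  [-1, 0, 0, -0.15, 0],
  [-1, 0, 0, -0.2, 0.1],
  [-1, 0, 0, -0.2, 0.785],
  [-1, 0, 0, -0.2, 0.785],
  [-1, 0, 0, -0.2, 0.785],
  [-1, 0, 0, -0.2, 0.785],
  [-1, 0, 0, -0.2, 0.785],
  [-1, 0, 0, -0.2, 0.785],
  [-1, 0, 0, -0.2, 0.785],
  [-1, 0, 0, -0.2, 0.785],
  [-1, 0, 0, -0.2, 0.785],
])

```text
clock: 7.68
tool_pos: [0.5414, 0.1791, 0.0889]
tcp_rot: [[-0.403, 0.915, -0.0], [0.915, 0.403, 0.0], [0.0, 0.0, -1.0]]
wrist_force: [0.3, 0.0, 0.0]
gripper_width: 0.0002
finger_force: 0.0
```

```bash
python3 - <<'E'
from h import *
s=sense();p=np.array(s["tool_pos"]);print(p,s["gripper_width"],s["clock"])
print(((proj("side",[p])-[240,200])*5).round(), ((proj("side",[p-[0,0,.02]])-[240,200])*5).round())
i=read_camera("side");cv2.imwrite("pics/l3.png",cv2.resize(i[200:320,240:360],None,fx=5,fy=5,interpolation=cv2.INTER_CUBIC))
E
```

```text
[0.54135232 0.17910288 0.08888057] 0.00022811495350508456 7.675
[[276. 322.]] [[275. 349.]]
```

View pics/l3.png

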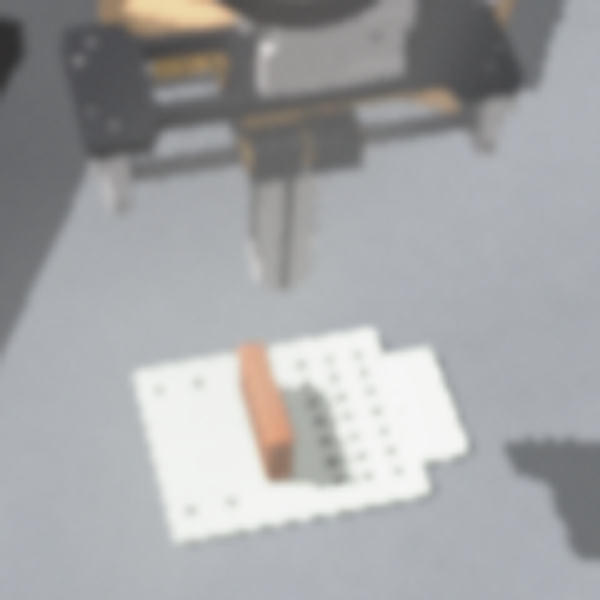

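The fingertip is seen at crop (283,288), against a prediction of (276,322). The top view shows no sideways error, so the real tips are about 25–30 mm higher than reported. I'll spin back, open, and come down by touch to find the plate top.

drive_tool([
  [1, 0, 0.012, 0, -0.785],
  [1, 0, 0.012, 0, -0.785],
  [1, 0, 0.012, 0, -0.785],
  [1, 0, 0.012, 0, -0.785],
  [1, 0, 0.012, 0, -0.785],
  [1, 0, 0.012, 0, -0.785],
  [1, 0, 0.012, 0, -0.785],
  [1, 0, 0.012, 0, -0.785],
  [1, 0, 0.012, 0, -0.785],
  [1, 0, 0.012, 0.08, -0.785],
  [1, 0, 0.012, 0.15, -0.785],
  [1, 0, 0.012, 0.21, -0.785],
  [1, 0, 0.012, 0.22, -0.785],
  [1, 0, 0.012, 0.23, -0.785],
  [1, 0, 0.012, 0.24, -0.785],
  [1, 0, 0.012, 0.24, -0.785],
])

```text
clock: 9.72
tool_pos: [0.5461, 0.1811, -0.0066]
tcp_rot: [[-0.916, -0.402, 0.001], [-0.402, 0.916, 0.0], [-0.001, -0.0, -1.0]]
wrist_force: [0.4, -0.5, -0.1]
gripper_width: 0.0939
finger_force: 0.0
```

```bash
python3 go.py .546 .1807 -.016 113.7
```

```text
clk 9.72 tcp [ 0.5461  0.1811 -0.0066] yawy 113.68 w 0.09389536271287181 F [ 0.4 -0.5 -0.1] ff 0.0
cmd [ 0.0007 -0.0008  0.0235] spin -0.0002
```

Reported z is below the table and there is still no contact, which confirms the offset. I'll lower it gently.

drive_tool([
  [1, 0, 0, 0.005, 0],
  [1, 0, 0, 0.01, 0],
  [1, 0, 0, 0.015, 0],
  [1, 0, 0, 0.02, 0],
  [1, 0, 0, 0.025, 0],
  [1, 0, 0, 0.025, 0],
])

```text
clock: 10.48
tool_pos: [0.5456, 0.181, -0.0174]
tcp_rot: [[-0.916, -0.402, -0.0], [-0.402, 0.916, -0.0], [0.0, 0.0, -1.0]]
wrist_force: [-0.2, -0.2, -0.5]
gripper_width: 0.0943
finger_force: 0.0
```

drive_tool([
  [1, 0, 0, 0.0035, 0],
  [1, 0, 0, 0.007, 0],
  [1, 0, 0, 0.0105, 0],
  [1, 0, 0, 0.0105, 0],
])

```text
clock: 10.98
tool_pos: [0.5456, 0.181, -0.0215]
tcp_rot: [[-0.916, -0.402, -0.0], [-0.402, 0.916, -0.0], [0.0, 0.0, -1.0]]
wrist_force: [0.3, -1.2, -0.3]
gripper_width: 0.0938
finger_force: 0.0
```

drive_tool([
  [-1, 0, 0, 0, 0],
  [-1, 0, 0, 0, 0],
  [-1, 0, 0, 0, 0],
  [-1, 0, 0, 0, 0],
  [-1, 0, 0, 0, 0],
  [-1, 0, 0, 0, 0],
], force=12)

```text
clock: 11.72
tool_pos: [0.5459, 0.1809, -0.0213]
tcp_rot: [[-0.916, -0.402, 0.0], [-0.402, 0.916, -0.0], [-0.0, -0.0, -1.0]]
wrist_force: [0.7, -1.2, -0.3]
gripper_width: 0.06
finger_force: 12.0
```

drive_tool([
  [-1, 0, 0, -0.03, 0],
  [-1, 0, 0, -0.08, 0],
  [-1, 0, 0, -0.15, 0],
  [-1, 0, 0, -0.24, 0],
  [-1, 0, 0, -0.24, 0],
  [-1, 0, 0, -0.24, 0],
], force=8)

```text
clock: 12.48
tool_pos: [0.5448, 0.1809, 0.0732]
tcp_rot: [[-0.916, -0.402, -0.002], [-0.402, 0.916, -0.0], [0.002, 0.001, -1.0]]
wrist_force: [0.0, -1.4, -3.0]
gripper_width: 0.0597
finger_force: 8.0
```

```bash
python3 go.py .546 .1807 -.016 113.7;python3 - <<'E'
from h import *
i=read_camera("side");cv2.imwrite("pics/l4.png",cv2.resize(i[180:300,220:380],None,fx=5,fy=5,interpolation=cv2.INTER_CUBIC))
E
```

```text
clk 12.47 tcp [0.5448 0.1809 0.0732] yawy 113.68 w 0.05970947265503455 F [ 0.  -1.4 -3. ] ff 7.995693683624268
cmd [-0.003  -0.0018  0.2231] spin -0.0002
```

View pics/l4.png

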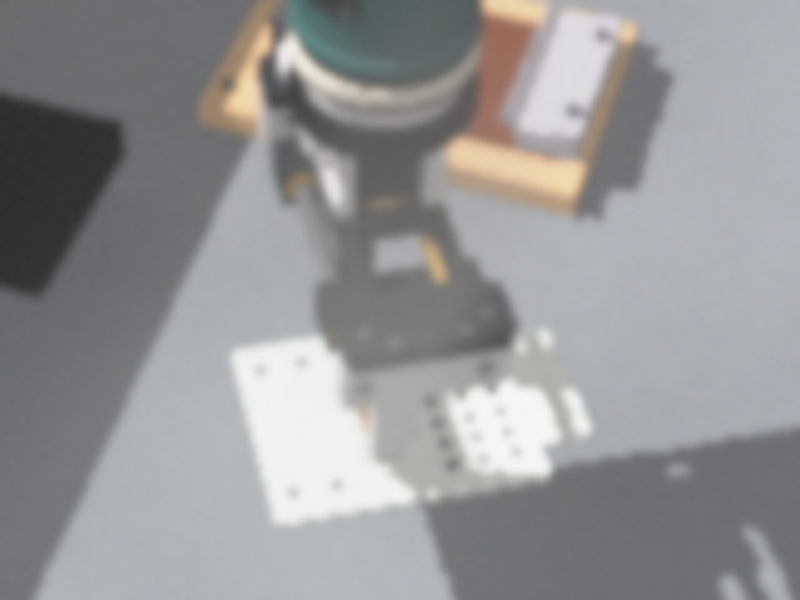

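The template is lifted, with its plate corners at (232,350), (275,523), (550,475), (592,432) and (545,330) in the crop. I'll fit the tilt and height from those.

```bash
cat >> h.py <<'E'
def tiltpose(o,yaw,pitch,L):   # pitch>0: tongue (-x) down ; o = origin world
    from scipy.spatial.transform import Rotation as Ro
    return np.array(L)@ (Ro.from_euler("ZY",[yaw,-pitch]).as_matrix()).T+o
E
python3 - <<'E'
from h import *
L=[[.075,-.05,.005],[.075,.05,.005],[-.05,.05,.005],[-.075,.032,.005],[-.075,-.032,.005]]
P=np.array([(232,350),(275,523),(550,475),(592,432),(545,330)])/5+[219.6,179.6]
f=lambda p:(proj("side",tiltpose([p[0],.1721,p[1]],p[3],p[2],L))-P).ravel()
r=least_squares(f,[.526,.09,0,.4137]);print(r.x,r.fun.round(1))
E
```

```text
[0.5266894  0.09214394 0.00891001 0.41911969] [ 0.   0.2  0.3 -0.2 -0.2 -0.3 -0.5  0.3  0.4 -0.1]
```

The template is held level, its underside about 20 mm above the reported z. To tilt it tongue-down, I'll rest the plain end on top of the lip's back wall and lower the pivot. First I carry it behind the lip.

drive_tool([
  [-1, 0.05, -0.05, 0, 0.03],
  [-1, 0.11, -0.12, 0, 0.06],
  [-1, 0.17, -0.19, 0, 0.09],
  [-1, 0.24, -0.26, 0, 0.12],
  [-1, 0.31, -0.33, 0, 0.15],
  [-1, 0.38, -0.4, 0, 0.18],
  [-1, 0.44, -0.47, 0, 0.21],
  [-1, 0.5, -0.54, 0, 0.24],
  [-1, 0.55, -0.6, 0, 0.265],
  [-1, 0.571, -0.62, 0, 0.276],
  [-1, 0.571, -0.62, 0, 0.276],
  [-1, 0.571, -0.62, 0, 0.276],
], force=15)

```text
clock: 14.02
tool_pos: [0.4362, -0.1367, 0.0742]
tcp_rot: [[-0.991, 0.137, -0.001], [0.137, 0.991, 0.001], [0.001, 0.001, -1.0]]
wrist_force: [0.2, 0.1, -3.5]
gripper_width: 0.0597
finger_force: 15.0
```

```bash
cat > fit.py <<'E'
from h import *
import sys
# tilt fit from the side view: white plate mask -> hull; corners = extremes; y fixed from tool
nm=sys.argv[1]
i=read_camera("side");cv2.imwrite(f"pics/{nm}.png",i);s=sense();p=s["tool_pos"]
h=cv2.cvtColor(i,cv2.COLOR_BGR2HSV);q=proj("side",[p])[0]
m=((h[...,1]<14)&(h[...,2]>218)).astype(np.uint8)
n,l,st,c=cv2.connectedComponentsWithStats(m)
for k in range(1,n):
    if st[k,4]>60:print(k,st[k].tolist(),c[k].round())
print("tcp px",q.round(), "tcp",p.round(4),"clk",s["clock"],"F",s["wrist_force"].round(1),"M",s["moment"].round(2))
E
python3 go.py .4354 -.1381 .0732 82.1;python3 fit.py f1
```

```text
clk 14.03 tcp [ 0.4362 -0.1367  0.0742] yawy 82.13 w 0.05972339777489926 F [ 0.2  0.1 -3.5] ff 14.996345490217209
cmd [ 0.0015 -0.0038  0.0024] spin 0.0002
2 [329, 168, 50, 30, 437] [345. 184.]
3 [365, 176, 18, 13, 168] [374. 183.]
5 [332, 400, 20, 20, 295] [342. 409.]
tcp px [350. 187.] tcp [ 0.4363 -0.1367  0.0744] clk 14.075 F [-0.3  0.4 -4. ] M [ 0.04 -0.01 -0.02]
```

drive_tool([
  [-1, 0.0015, -0.0038, 0.05, 0],
  [-1, 0.0015, -0.0038, 0.1, 0],
  [-1, 0.0015, -0.0038, 0.12, 0],
  [-1, 0.0015, -0.0038, 0.13, 0],
  [-1, 0.0015, -0.0038, 0.135, 0],
  [-1, 0.0015, -0.0038, 0.14, 0],
  [-1, 0.0015, -0.0038, 0.145, 0],
  [-1, 0.0015, -0.0038, 0.15, 0],
  [-1, 0.0015, -0.0038, 0.15, 0],
], force=9)

```text
clock: 15.2
tool_pos: [0.4349, -0.1392, 0.0149]
tcp_rot: [[-0.99, 0.138, -0.001], [0.138, 0.99, 0.0], [0.001, -0.0, -1.0]]
wrist_force: [-3.5, 0.7, 0.2]
gripper_width: 0.0593
finger_force: 9.0
```

```bash
python3 fit.py f2
```

```text
2 [327, 183, 51, 32, 424] [343. 199.]
3 [364, 193, 17, 13, 158] [372. 200.]
5 [332, 399, 21, 21, 329] [342. 409.]
tcp px [348. 202.] tcp [ 0.435  -0.1393  0.0149] clk 15.25 F [-3.3 -0.2  0.9] M [ 0.1   0.53 -0.  ]
```

```bash
python3 - <<'E'
import cv2
i=cv2.imread("pics/f2.png");cv2.imwrite("pics/f2c.png",cv2.resize(i[140:240,260:400],None,fx=5.7,fy=5.7,interpolation=cv2.INTER_CUBIC))
E
```

```text
(no output)
```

View pics/f2c.png

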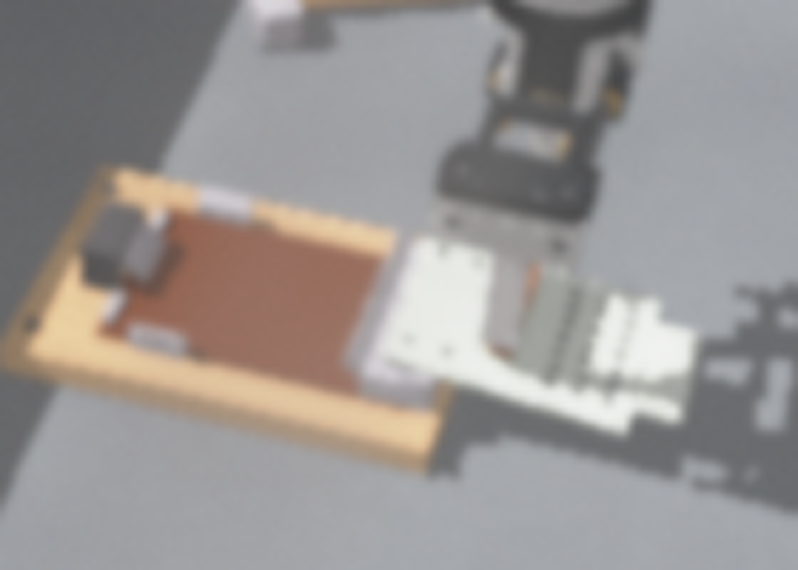

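```bash
python3 - <<'E'
from h import *
L=[[.075,-.05,.005],[.075,.05,.005],[-.05,.05,.005],[-.075,.032,.005],[-.075,-.032,.005],[-.05,-.05,.005]]
P=np.array([(412,237),(385,360),(625,433),(685,420),(697,325),(658,298)])/5.7+[259.6,139.6]
f=lambda p:(proj("side",tiltpose([p[0],-.1366,p[1]],p[3],p[2],L))-P).ravel()
r=least_squares(f,[.415,.03,.1,-.138]);print(r.x,r.fun.round(1))
print(tiltpose([r.x[0],-.1366,r.x[1]],r.x[3],r.x[2],[[.075,0,0],[-.075,0,0],[.02,0,.028]]))
E
```

```text
[ 0.41760859  0.03078276  0.09513235 -0.07779837] [ 1.3  0.1 -0.3  0.3  0.7 -1.  -0.4 -0.7 -0.2  1.3 -1.1 -0. ]
[[ 0.49204363 -0.14240264  0.03790693]
 [ 0.34317355 -0.13079736  0.02365859]
 [ 0.43480629 -0.13794066  0.06055593]]
```

The picture shows the plain end on the lip and the tongue already dipping, at about 0.1 rad. I'll lower 5 mm more to steepen it.

drive_tool([
  [-1, 0, 0, 0.004, 0],
  [-1, 0, 0, 0.008, 0],
  [-1, 0, 0, 0.012, 0],
  [-1, 0, 0, 0.012, 0],
])

```text
clock: 15.75
tool_pos: [0.4349, -0.1392, 0.0094]
tcp_rot: [[-0.99, 0.138, -0.001], [0.138, 0.99, 0.0], [0.001, 0.0, -1.0]]
wrist_force: [-3.6, 0.6, 0.0]
gripper_width: 0.0601
finger_force: 9.0
```

drive_tool([
  [-1, 0, 0, -0.02, 0],
  [-1, 0, 0, -0.06, 0],
  [-1, 0, 0, -0.11, 0],
  [-1, 0, 0, -0.15, 0],
  [-1, 0, 0, -0.15, 0],
])

```text
clock: 16.38
tool_pos: [0.4372, -0.1399, 0.0722]
tcp_rot: [[-0.99, 0.138, 0.005], [0.138, 0.99, -0.002], [-0.005, -0.001, -1.0]]
wrist_force: [0.4, -1.2, -3.6]
gripper_width: 0.0598
finger_force: 9.0
```

```bash
cat > edge.py <<'E'
from h import *
import sys
i=read_camera("side");cv2.imwrite(f"pics/{sys.argv[1]}.png",i);s=sense();p=np.array(s["tool_pos"])
h=cv2.cvtColor(i,cv2.COLOR_BGR2HSV);q=proj("side",[p])[0].astype(int)
m=((h[...,1]<14)&(h[...,2]>205)).astype(np.uint8);m[:, :q[0]-45]=0;m[:,q[0]+45:]=0;m[q[1]+50:]=0;m[:q[1]-45]=0
n,l,st,c=cv2.connectedComponentsWithStats(m);k=1+np.argmax(st[1:,4]);print("blob",st[k].tolist(),"tcp px",q,"tcp",p.round(4),"clk",s["clock"],"F",s["wrist_force"].round(1))
cols=range(st[k,0],st[k,0]+st[k,2]);print([(x,int(np.where(l[:,x]==k)[0].max())) for x in cols])
R=np.array(s["tcp_rot"]);yaw=np.arctan2(R[1,1],R[0,1])-np.pi/2
for t in(0,.1,.15,.2,.25,.3,.35):   # pivot 27 mm up, at reported tcp + 47.5 mm
    c_,s_=np.cos(t),np.sin(t);ux=np.array([np.cos(yaw),np.sin(yaw),0])
    o=p+[0,0,.0475]+ux*(-.02*c_+.0265*s_)+np.array([0,0,1])*(-.02*s_-.0265*c_)
    print(t,proj("side",tiltpose(o,yaw,t,[[.075,.05,.005],[-.05,.05,.005],[.075,.05,0],[-.05,.05,0],[-.075,.032,.005]])).round(1).tolist())
E
python3 edge.py f3
```

```text
blob [325, 165, 55, 41, 606] tcp px [350 187] tcp [ 0.4362 -0.1395  0.0708] clk 16.425 F [-0.4 -0.1 -3.8]
[(325, 204), (326, 204), (327, 205), (328, 205), (329, 205), (330, 205), (331, 205), (332, 205), (333, 205), (334, 205), (335, 199), (336, 199), (337, 198), (338, 196), (339, 193), (340, 189), (341, 189), (342, 189), (343, 189), (344, 190), (345, 190), (346, 191), (347, 191), (348, 192), (349, 192), (350, 193), (351, 193), (352, 194), (353, 194), (354, 195), (355, 195), (356, 196), (357, 196), (358, 197), (359, 197), (360, 198), (361, 198), (362, 198), (363, 199), (364, 199), (365, 200), (366, 200), (367, 201), (368, 201), (369, 201), (370, 200), (371, 199), (372, 198), (373, 199), (374, 199), (375, 199), (376, 200), (377, 200), (378, 201), (379, 200)]
0 [[327.9, 187.5], [373.0, 197.7], [327.8, 188.9], [372.7, 199.1], [383.4, 195.6]]
0.1 [[327.5, 185.8], [371.7, 199.4], [327.1, 187.1], [371.2, 200.7], [381.8, 197.9]]
0.15 [[327.3, 185.0], [370.9, 200.2], [326.9, 186.3], [370.4, 201.5], [380.9, 199.0]]
0.2 [[327.2, 184.1], [370.1, 200.9], [326.7, 185.4], [369.5, 202.2], [379.9, 200.1]]
0.25 [[327.1, 183.3], [369.3, 201.6], [326.5, 184.5], [368.5, 202.8], [378.8, 201.1]]
0.3 [[327.1, 182.4], [368.4, 202.3], [326.4, 183.6], [367.5, 203.4], [377.7, 202.0]]
0.35 [[327.2, 181.6], [367.4, 202.9], [326.4, 182.8], [366.5, 204.0], [376.5, 202.9]]
```

Tilt is about 0.26 rad. Now over the jig, with the tongue tip ahead of the lip.

drive_tool([
  [-1, -0.08, 0, 0, 0],
  [-1, -0.18, 0, 0, 0],
  [-1, -0.28, 0.001, 0, 0],
  [-1, -0.38, 0.002, 0, 0],
  [-1, -0.415, 0.003, 0, 0],
  [-1, -0.415, 0.003, 0.04, 0],
  [-1, -0.415, 0.003, 0.08, 0],
  [-1, -0.415, 0.003, 0.08, 0],
])

```text
clock: 17.42
tool_pos: [0.5967, -0.1601, 0.0346]
tcp_rot: [[-0.99, 0.139, -0.006], [0.139, 0.99, 0.002], [0.006, 0.001, -1.0]]
wrist_force: [0.5, 0.9, -4.0]
gripper_width: 0.0601
finger_force: 9.0
```

```bash
python3 go.py .6008 -.1611 .024 82.1; python3 edge.py f4
```

```text
clk 17.43 tcp [ 0.5967 -0.1601  0.0346] yawy 82.03 w 0.06008223775924531 F [ 0.5  0.9 -4. ] ff 8.999734818935394
cmd [-0.0107 -0.0011  0.0265] spin -0.0006
blob [274, 166, 40, 33, 307] tcp px [295 184] tcp [ 0.5979 -0.1605  0.0362] clk 17.475 F [ 0.1 -0.8 -3.1]
[(274, 181), (275, 182), (276, 182), (277, 183), (278, 183), (279, 184), (280, 184), (281, 184), (282, 185), (283, 185), (284, 186), (285, 186), (286, 187), (287, 187), (288, 188), (289, 188), (290, 189), (291, 189), (292, 190), (293, 190), (294, 191), (295, 191), (296, 191), (297, 192), (298, 192), (299, 193), (300, 193), (301, 194), (302, 194), (303, 195), (304, 195), (305, 196), (306, 196), (307, 197), (308, 197), (309, 198), (310, 198), (311, 198), (312, 197), (313, 196)]
0 [[272.4, 184.4], [313.7, 194.1], [272.4, 185.7], [313.6, 195.4], [323.9, 192.1]]
0.1 [[271.8, 182.8], [312.7, 195.7], [271.7, 184.1], [312.5, 196.9], [322.7, 194.3]]
0.15 [[271.6, 182.0], [312.2, 196.4], [271.3, 183.3], [311.8, 197.6], [322.0, 195.4]]
0.2 [[271.4, 181.2], [311.5, 197.1], [271.1, 182.4], [311.1, 198.3], [321.3, 196.4]]
0.25 [[271.2, 180.4], [310.8, 197.8], [270.8, 181.6], [310.3, 199.0], [320.5, 197.3]]
0.3 [[271.1, 179.6], [310.1, 198.4], [270.7, 180.8], [309.5, 199.5], [319.6, 198.2]]
0.35 [[271.1, 178.8], [309.3, 199.0], [270.5, 179.9], [308.7, 200.1], [318.6, 199.1]]
```

drive_tool([
  [-1, 0, -0.001, 0.015, 0],
  [-1, 0, -0.001, 0.029, 0],
  [-1, 0, -0.001, 0.029, 0],
  [-1, 0.012, -0.001, 0.029, 0],
  [-1, 0.024, -0.001, 0.029, 0],
  [-1, 0.036, -0.001, 0.029, 0],
  [-1, 0.048, -0.001, 0.029, 0],
  [-1, 0.06, -0.001, 0.029, 0],
  [-1, 0.06, -0.001, 0.029, 0],
])

```text
clock: 18.6
tool_pos: [0.5758, -0.158, 0.0263]
tcp_rot: [[-0.99, 0.138, 0.0], [0.138, 0.99, 0.0], [-0.0, 0.0, -1.0]]
wrist_force: [0.3, -0.4, -3.4]
gripper_width: 0.0597
finger_force: 9.0
```

```bash
python3 go.py .5646 -.1560 .024 82.1; python3 edge.py f5 | head -2
```

```text
clk 18.6 tcp [ 0.5758 -0.158   0.0263] yawy 82.04 w 0.05973578322668431 F [ 0.3 -0.4 -3.4] ff 8.999716937541962
cmd [0.0284 0.0011 0.0059] spin -0.0005
blob [281, 169, 40, 34, 295] tcp px [302 188] tcp [ 0.576  -0.1581  0.0264] clk 18.65 F [ 0.2 -0.8 -3.3]
[(281, 184), (282, 185), (283, 186), (284, 186), (285, 187), (286, 187), (287, 187), (288, 188), (289, 188), (290, 189), (291, 189), (292, 190), (293, 190), (294, 190), (295, 191), (296, 192), (297, 192), (298, 192), (299, 193), (300, 193), (301, 194), (302, 194), (303, 195), (304, 195), (305, 196), (306, 197), (307, 197), (308, 198), (309, 198), (310, 199), (311, 199), (312, 199), (313, 200), (314, 200), (315, 201), (316, 201), (317, 202), (318, 201), (319, 200), (320, 200)]
```

drive_tool([
  [-1, 0.004, 0.001, 0.005, 0],
  [-1, 0.008, 0.001, 0.009, 0],
  [-1, 0.014, 0.001, 0.009, 0],
  [-1, 0.02, 0.001, 0.009, 0],
  [-1, 0.026, 0.001, 0.009, 0],
  [-1, 0.026, 0.001, 0.009, 0],
])

```text
clock: 19.4
tool_pos: [0.567, -0.1565, 0.0234]
tcp_rot: [[-0.99, 0.139, 0.003], [0.138, 0.99, -0.001], [-0.003, -0.0, -1.0]]
wrist_force: [3.5, 0.0, -0.3]
gripper_width: 0.0602
finger_force: 9.0
```

```bash
python3 edge.py f6 | head -2;python3 - <<'E'
import cv2,numpy as np
i=cv2.imread("pics/f6.png")
cv2.imwrite("pics/f6c.png",cv2.resize(i[150:230,255:365],None,fx=7,fy=7,interpolation=cv2.INTER_CUBIC))
E
```

```text
blob [284, 171, 36, 32, 300] tcp px [305 190] tcp [ 0.567  -0.1565  0.0233] clk 19.45 F [ 4.6 -1.9  0.4]
[(284, 186), (285, 187), (286, 187), (287, 188), (288, 188), (289, 189), (290, 189), (291, 190), (292, 190), (293, 191), (294, 191), (295, 192), (296, 192), (297, 192), (298, 193), (299, 193), (300, 193), (301, 194), (302, 195), (303, 195), (304, 196), (305, 196), (306, 197), (307, 197), (308, 198), (309, 198), (310, 198), (311, 199), (312, 199), (313, 200), (314, 200), (315, 201), (316, 201), (317, 202), (318, 202), (319, 202)]
```

View pics/f6c.png

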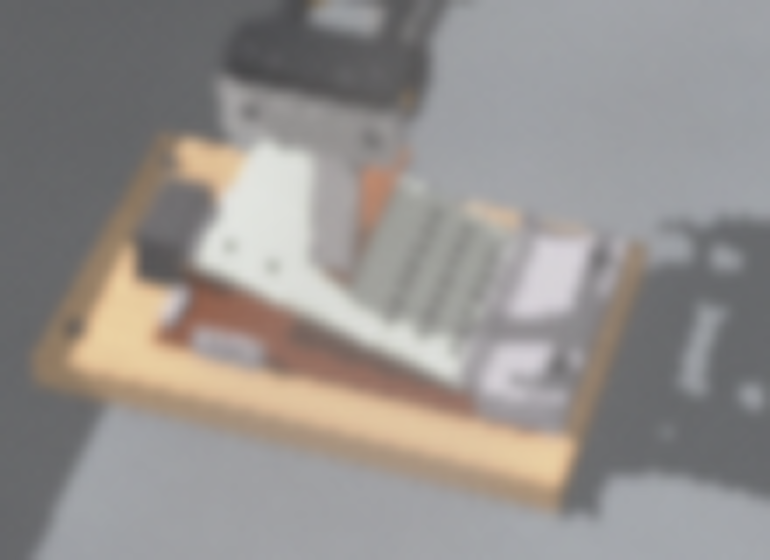

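The picture shows the tongue under the lip, with the shoulder at (465,380) by the flare. The plain end is up above the catch at (200,260). Now I swing it down, following the arc.

drive_tool([
  [-1, 0, 0, 0.005, 0],
  [-1, 0, 0, 0.01, 0],
  [-1, 0, 0, 0.015, 0],
  [-1, 0, 0, 0.019, 0],
  [-1, -0.002, 0, 0.024, 0],
  [-1, -0.005, 0, 0.029, 0],
  [-1, -0.007, 0, 0.034, 0],
  [-1, -0.008, 0, 0.038, 0],
  [-1, -0.008, 0, 0.038, 0],
])

```text
clock: 20.58
tool_pos: [0.57, -0.157, 0.0077]
tcp_rot: [[-0.99, 0.138, 0.002], [0.138, 0.99, -0.001], [-0.002, -0.0, -1.0]]
wrist_force: [5.6, -1.3, -0.3]
gripper_width: 0.0599
finger_force: 9.0
```

```bash
python3 edge.py f7
```

```text
blob [282, 175, 39, 31, 347] tcp px [303 193] tcp [ 0.57   -0.1571  0.0077] clk 20.625 F [ 5.6 -1.  -1.1]
[(282, 192), (283, 193), (284, 193), (285, 194), (286, 194), (287, 194), (288, 194), (289, 195), (290, 195), (291, 196), (292, 196), (293, 196), (294, 197), (295, 197), (296, 197), (297, 198), (298, 198), (299, 198), (300, 198), (301, 199), (302, 199), (303, 199), (304, 199), (305, 200), (306, 200), (307, 200), (308, 201), (309, 201), (310, 201), (311, 202), (312, 202), (313, 203), (314, 203), (315, 203), (316, 204), (317, 204), (318, 204), (319, 205), (320, 204)]
0 [[281.5, 193.8], [322.5, 203.6], [281.5, 195.1], [322.4, 204.8], [332.5, 201.5]]
0.1 [[280.9, 192.3], [321.5, 205.1], [280.8, 193.5], [321.2, 206.3], [331.3, 203.7]]
0.15 [[280.7, 191.5], [320.9, 205.8], [280.5, 192.7], [320.5, 207.0], [330.6, 204.7]]
0.2 [[280.5, 190.7], [320.3, 206.5], [280.2, 191.9], [319.8, 207.6], [329.9, 205.7]]
0.25 [[280.4, 189.9], [319.6, 207.1], [280.0, 191.1], [319.1, 208.2], [329.0, 206.6]]
0.3 [[280.3, 189.1], [318.9, 207.7], [279.8, 190.2], [318.3, 208.8], [328.1, 207.5]]
0.35 [[280.3, 188.4], [318.1, 208.3], [279.7, 189.4], [317.4, 209.3], [327.2, 208.3]]
```

drive_tool([
  [-1, -0.004, 0, 0.004, 0],
  [-1, -0.006, 0, 0.008, 0],
  [-1, -0.008, 0, 0.012, 0],
  [-1, -0.009, 0, 0.016, 0],
  [-1, -0.009, 0, 0.02, 0],
  [-1, -0.009, 0, 0.023, 0],
  [-1, -0.009, 0, 0.023, 0],
], force=25)

```text
clock: 21.5
tool_pos: [0.5728, -0.1574, -0.0019]
tcp_rot: [[-0.99, 0.138, 0.0], [0.138, 0.99, -0.0], [-0.0, -0.0, -1.0]]
wrist_force: [3.8, -2.0, 1.2]
gripper_width: 0.0599
finger_force: 25.0
```

```bash
python3 edge.py f8|head -4
```

```text
blob [282, 178, 39, 28, 310] tcp px [302 196] tcp [ 0.5728 -0.1574 -0.0019] clk 21.55 F [ 3.7 -1.9 -0.1]
[(282, 196), (283, 197), (284, 197), (285, 197), (286, 197), (287, 198), (288, 198), (289, 198), (290, 198), (291, 198), (292, 199), (293, 199), (294, 199), (295, 200), (296, 200), (297, 200), (298, 200), (299, 201), (300, 201), (301, 201), (302, 201), (303, 202), (304, 202), (305, 202), (306, 202), (307, 203), (308, 203), (309, 203), (310, 203), (311, 203), (312, 204), (313, 204), (314, 204), (315, 204), (316, 205), (317, 205), (318, 205), (319, 205), (320, 205)]
0 [[280.6, 196.0], [321.3, 205.7], [280.6, 197.2], [321.2, 207.0], [331.2, 203.7]]
0.1 [[280.0, 194.4], [320.3, 207.3], [279.8, 195.7], [320.0, 208.4], [330.1, 205.8]]
```

drive_tool([
  [-1, 0, 0, 0.004, 0],
  [-1, 0, 0, 0.008, 0],
  [-1, 0, 0, 0.008, 0],
])

```text
clock: 21.92
tool_pos: [0.5729, -0.1575, -0.0019]
tcp_rot: [[-0.99, 0.138, 0.001], [0.138, 0.99, -0.001], [-0.001, -0.0, -1.0]]
wrist_force: [-1.2, 0.3, 13.3]
gripper_width: 0.0597
finger_force: 25.0
```

drive_tool([
  [-1, 0, 0, -0.008, 0],
  [0.6, 0, 0, -0.008, 0],
  [0.6, 0, 0, -0.008, 0],
  [0.6, 0, 0, -0.008, 0],
  [0.6, 0, 0, -0.008, 0],
  [0.6, 0, 0, -0.06, 0],
  [0.6, 0, 0, -0.15, 0],
  [-1, -0.04, 0, -0.15, 0],
  [-1, -0.086, 0, -0.15, 0],
  [-1, -0.086, 0, -0.15, 0],
  [-1, -0.086, 0, -0.15, 0],
  [-1, -0.086, 0, -0.15, 0],
  [-1, -0.086, 0, -0.15, 0],
  [-1, -0.086, 0, -0.15, 0],
  [-1, -0.086, 0, -0.15, 0],
  [-1, -0.086, 0, -0.15, 0],
])

```text
clock: 23.92
tool_pos: [0.6067, -0.162, 0.0551]
tcp_rot: [[-0.99, 0.138, 0.0], [0.138, 0.99, 0.0], [-0.0, 0.0, -1.0]]
wrist_force: [-0.5, -0.8, -0.4]
gripper_width: 0.0005
finger_force: 0.0
```

```bash
python3 go.py .6068 -.1619 .005 82.1;python3 edge.py f9|head -2
```

```text
clk 23.93 tcp [ 0.6067 -0.162   0.0551] yawy 82.05 w 0.0004933113941273728 F [-0.5 -0.8 -0.4] ff 0.0
cmd [-0.0003  0.0002  0.1253] spin -0.0005
blob [282, 177, 41, 29, 455] tcp px [292 179] tcp [ 0.6067 -0.162   0.0551] clk 23.975 F [0.1 0.6 0.3]
[(282, 196), (283, 197), (284, 197), (285, 197), (286, 197), (287, 197), (288, 198), (289, 198), (290, 198), (291, 198), (292, 199), (293, 199), (294, 199), (295, 199), (296, 200), (297, 200), (298, 200), (299, 201), (300, 201), (301, 201), (302, 201), (303, 201), (304, 202), (305, 202), (306, 202), (307, 203), (308, 203), (309, 203), (310, 203), (311, 203), (312, 204), (313, 204), (314, 204), (315, 204), (316, 205), (317, 205), (318, 205), (319, 205), (320, 205), (321, 196), (322, 196)]
```

Released, it stays flat; unsnapped it would show a 0.09 rad tilt. One confirming press near the plain end.

drive_tool([
  [-1, 0, 0, 0.06, 0],
  [-1, 0, 0, 0.11, 0],
  [-1, 0, 0, 0.125, 0],
  [-1, 0, 0, 0.135, 0],
  [-1, 0, 0, 0.14, 0],
  [-1, 0, 0, 0.145, 0],
  [-1, 0, 0, 0.149, 0],
  [-1, 0, 0, 0.149, 0],
])

```text
clock: 24.98
tool_pos: [0.6067, -0.1619, -0.0044]
tcp_rot: [[-0.99, 0.138, 0.0], [0.138, 0.99, 0.0], [-0.0, 0.0, -1.0]]
wrist_force: [-0.4, 0.2, 0.2]
gripper_width: 0.0004
finger_force: 0.0
```

drive_tool([
  [-1, 0, 0, 0.004, 0],
  [-1, 0, 0, 0.008, 0],
  [-1, 0, 0, 0.012, 0],
  [-1, 0, 0, 0.012, 0],
])

```text
clock: 25.48
tool_pos: [0.6065, -0.1619, -0.0096]
tcp_rot: [[-0.99, 0.138, -0.0], [0.138, 0.99, 0.0], [0.0, 0.0, -1.0]]
wrist_force: [-0.3, -0.3, 0.7]
gripper_width: 0.0008
finger_force: 0.0
```

drive_tool([
  [-1, 0, 0, 0.003, 0],
  [-1, 0, 0, 0.006, 0],
  [-1, 0, 0, 0.009, 0],
  [-1, 0, 0, 0.009, 0],
])

```text
clock: 25.98
tool_pos: [0.6068, -0.162, -0.0113]
tcp_rot: [[-0.99, 0.138, 0.001], [0.138, 0.99, -0.0], [-0.001, -0.0, -1.0]]
wrist_force: [-2.0, 0.7, 7.3]
gripper_width: 0.0005
finger_force: 3.1
```

drive_tool([
  [-1, 0, 0, 0.004, 0],
  [-1, 0, 0, 0.004, 0],
])

```text
clock: 26.22
tool_pos: [0.6069, -0.162, -0.0114]
tcp_rot: [[-0.99, 0.138, 0.001], [0.138, 0.99, -0.0], [-0.001, -0.0, -1.0]]
wrist_force: [-5.0, 0.5, 11.5]
gripper_width: 0.0009
finger_force: 5.8
```

It's solid under 11.5 N, more than the catch force, so the plate is on the bed. Retreating.

drive_tool([
  [-1, 0, 0, -0.02, 0],
  [-1, 0, 0, -0.1, 0],
  [-1, 0, 0, -0.25, 0],
  [-1, 0.3, 0, -0.35, 0],
  [-1, 0.5, 0, -0.35, 0],
  [-1, 0.5, 0, -0.35, 0],
  [-1, 0.5, 0, -0.35, 0],
  [-1, 0.5, 0, -0.35, 0],
])

```text
clock: 27.22
tool_pos: [0.4083, -0.1343, 0.1261]
tcp_rot: [[-0.99, 0.139, 0.002], [0.139, 0.99, -0.001], [-0.002, -0.001, -1.0]]
wrist_force: [0.8, 1.1, -0.5]
gripper_width: 0.0003
finger_force: 0.0
```

```bash
python3 - <<'E'
from h import *
i=read_camera("side");h=cv2.cvtColor(i,cv2.COLOR_BGR2HSV)
m=((h[...,1]<14)&(h[...,2]>205)).astype(np.uint8);m[:,:270]=0;m[:,340:]=0;m[225:]=0;m[:160]=0
x=np.arange(284,319);y=[np.where(m[:,a])[0].max() for a in x];print("near-edge slope",np.polyfit(x,y,1))
for t in(0,.09):
    L=[[.075,.05,.005],[-.05,.05,.005]]
    o=np.array([.5513,-.1542,.02])+[0,0,.075*np.sin(t)]
    q=proj("side",tiltpose(o,-.138,t,L));print(t,q.round(1).tolist(),(q[1]-q[0])[1]/(q[1]-q[0])[0])
print(sense()["tool_pos"],sense()["clock"])
E
```

```text
near-edge slope [  0.25294118 124.80756303]
0 [[281.1, 196.0], [321.9, 205.7]] 0.23840396137400963
0.09 [[281.4, 192.6], [322.1, 205.2]] 0.3079957470338876
[ 0.40897878 -0.13444835  0.12584262] 27.275
```

```bash
python3 -c "from bench import *;print(close_job())"
```

```text
the job is handed in; nothing more can be done
None
```

The template went onto the jig tongue-first and appears seated: after release the camera shows it flat on the bed, and it didn't give under an 11.5 N press near the catch. I handed the job in at about 27 s, and no verdict came back.

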